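Set up the kitchen food photo

TASK

Get the shot of the dish ready: take the wooden board out of its rack and lean it, about 20 degrees back from upright and roughly centred, with its bottom edge on the worktop, against the front of the low white canister (the face towards the dish), and let go of it. Then lift the dish with the tomato at least 3 cm off the worktop and only then turn it about a quarter turn, so that its arch stands parallel to the canister's front, keeping the dish level and the tomato in its middle. Finish still holding the dish still and level, 5 to 12 cm above the worktop, centred in front of the leaning board, clear of it but within 30 cm of the canister's front; do not disturb the phone, mug or pepper mill.

Things in the scene. Friction and masses are not known exactly. Their poses are not given: they have to be found in the camera images.
- board: Small flat wooden serving board, 130 wide x 12 thick x 150 mm tall, 0.18 kg, loose, at first standing upright on a 130 mm edge in the rack's slot, its underside 10 mm above the worktop. Origin: centre of its bottom edge face; x along the width, y through the thickness, z up the board.
- rack: Fixed wooden slotted rack near the right front of the work: base plate 150 x 90 x 10 mm, on it two 12 mm thick ribs along x, 40 mm tall (tops 50 mm above the worktop), forming a 16 mm wide slot in which the board stands. Origin at the centre of its underside; x along the slot.
- canister: Low rectangular white ceramic canister, 140 (x) x 80 (y) x 100 mm tall, too heavy to move, on the left. Origin: centre of the underside, z up. Its front is the flat 140 x 100 mm face 40 mm from the origin towards its own -y, looking to the robot's right, towards the dish; x runs along that face.
- dish: Round shallow white dish, 158 mm across, 22 mm deep, with a carrying arch, 0.35 kg, loose. Origin: centre of the underside, z up. Floor 6 mm up, flat 8 mm around the centre, then rising 12 deg to the rim. Steel posts at x = +-71 mm carry a straight wooden crossbar along the dish's x axis: 156 mm long, 14 mm square, top 132 mm above the underside. A half turn changes nothing.
- dish_bar (a point): Middle of the dish's crossbar, 125 mm above the dish's underside, the place to pinch it; same axes as the dish.
- dish_middle (a point): Point above the dish's centre, 26 mm above its underside: where the tomato's centre is when it lies exactly in the middle.
- tomato_center (a point): Centre of a loose round tomato, 40 mm across, 40 g, lying in the middle of the dish; it rolls if the dish is tipped or jerked.
- phone: Bystander: phone held crosswise on a little stand with a 70 mm round foot, 150 mm wide, 142 mm tall in all, loose. Origin at the centre of its underside; the phone's width runs along x.
- mug: Bystander: blue mug, 80 mm across, 90 mm tall, handle at its own +y, loose. Origin at the centre of its underside.
- mill: Bystander: dark wooden pepper mill, 54 mm across, 135 mm tall, loose. Origin at the centre of its underside.
There are look-alikes about, which are no part of the job. Leave any green look-alike of the dish alone.

How it is judged:
By the outcome, as a careful person would: the job done as asked, in the order asked, and still so for the second after the job is handed in, while the arm keeps its last pose, push and grip.
It also fails if it takes over 69 s, if anything falls off the work surface, if the arm or the gripper's body presses on something with over 40 N, if the wrist force passes 120 N, or if a joint passes its speed limit or range.

ROBOT

A 6-joint arm with a two-finger parallel gripper is mounted at the origin on the work surface. World frame = base frame: x ahead of the robot, y to its left, z up, the work surface at z = 0. Lengths are in mm, angles in rad, forces in N, time in s.
With the tool pointing down it reaches from about 350 to 975 mm from the base axis. Payload 7.1 kg.
Tool frame: the origin (TCP) lies midway between the tips of the shut fingers; the grasp point (between the pads) lies 19 mm behind it (ctrl.grip_depth is the distance from the TCP to the grasp point, in mm); z points along the fingers, y is the line along which they close (so a half turn about z gives the same grasp; the last joint's range is limited). The gripper opens to 88 mm and grips with 3 to 60 N. Pads are 20 mm wide; open, the fingers measure 115 mm over their backs; the gripper's body (75 mm by 178 mm) begins 61 mm behind the grasp point.
Start: joints at [-1.364, 0.423, 1.63, -0, 1.089, -0.019], TCP at [139.948, -609.113, 193.675] pointing down, gripper open.
Joint ranges: [-3, 3], [-0.9, 2.11], [0.09, 2.58], [-1.31, 4.45], [0.11, 2.69], [-2.54, 2.54]. Speed limits (rad/s): [2.39, 2.39, 3.01, 3.14, 3.14, 3.14].

INTERFACE

Orientations are given as a rotation vector (axis times angle).
In Python, from workcell import ctrl, cams gives the robot as it stands.
- The arm moves only by the tool move_arm, never from a script. Its argument "steps" is a list of rows, each a list of 3 entries, a list of its own where there are three numbers: the shift along the tool's x, y, z in units of 25 mm (1.0 is 25 mm), then the turn about the tool's z in units of 5 degrees (1.0 is 5 degrees), then the closure, from 0 (fully open) to 1 (shut). A call has 1 to 20 rows; each row shifts and turns the commanded pose from where the row before left it, along the tool's axes as they then stand; what a row does not reach is not made up. A row lasts 1/12 s, in which the tool goes at most 41.7 mm and 7.16 degrees, less where a joint would pass 70% of its speed; a pose out of reach is approached as far as the arm can. A call is refused whole if a number of a shift passes 1 or a number of a turn 1, either way. A call with a gripper value outside its range is refused whole. The fingers move at their own pace and stop on an object; the grip force is fixed at half the most. Time passes only in rows, so rows that do not move let the fingers close. It gives the time, the measured TCP pose, the force, the opening and the grip force at its end, in the units of the state.
- ctrl.get_obs(): the state, without advancing time (a new reading comes with each control period).
- cams.get_image(name): name is "scene" or "side" or "wrist"; returns a dict with "image" (420x560x3 uint8, red, green, blue), "camera_matrix" (3x3 intrinsics, pixels), "xyz" and "rotation" of the camera in the world; the wrist camera has in their place "mount" (4x4, takes a point from camera to tool coordinates, whose origin is the TCP and whose axes are the flange's). Camera axes: x right, y down, z forward; pixel columns grow to the right and rows downward; lengths in mm; the calibration is good to about 2 mm. The wrist camera is an equidistant fisheye: a pixel r from the principal point sees the ray r / f radians off the axis. A picture is of the moment at which its call begins: read the wrist's pose just before it. There is no depth.
- ctrl.close_job(): hands the job in; it is judged then, once.
Trained networks look in the newest picture that a camera, given by its name, has taken for a name from the list of things; names that differ only in an ending like _2 or _b are one class to them, and where a whole thing is asked for, a point or a joint stands for the part that bears it (a point fixed in the world has none). Each returns a list of dicts, best first, with "p" (0 to 1); they miss things now and then, are a little off and sometimes report something else, mostly with a low value. They report only what shows in the picture. A call takes as long as a camera call. They do not tell look-alikes from the thing itself.
- cams.boxes_of(camera, thing): "rect" ([centre column, centre row, width, height] in pixels, round what is visible of it).
- cams.cut_out(camera, thing): "pixels" (420x560 bool, what is visible of it) and "rect" ([centre column, centre row, width, height] in pixels, round what is visible of it).
The state is a dict: "t": time; "qpos": joint angles; "qvel": joint speeds; "joint_torque": joint torques, N m; "ee_pos": TCP position; "orientation": TCP orientation; "ft_force": force on the tool from outside, world axes, zero at the start; "moment": the same for the moment, N m; "width": finger opening in mm; "grasp_force": force on a finger pad.
Only numpy, scipy, OpenCV 4.12 (cv2) and the standard library are available. Lean on these libraries where they do the work, as an engineer would, in place of code of your own. Each camera call takes 0.05 s, during which the arm holds its last target. There are 200 camera calls.

## Working session

There is one attempt and no reset: what is moved stays moved. The work goes in short steps, Python scripts to look and compute and a tool call to move; the robot and the scene stay as the last step left them, time stands still between calls to the robot, and variables do not carry over. Pictures are saved under pics/ and viewed, at most 10 in all, crops included, and the job is handed in when it is done.

Besides the shell and the picture viewer there is one more tool, called after ">>>" as name(argument=value, ...), one argument or row to a line, values as JSON. move_arm: Moves the arm, as the interface text tells. Its arguments: {"type":"object","properties":{"steps":{"type":"array"}},"required":["steps"]}

```bash
mkdir -p pics; cat > h.py <<'E'
import numpy as np, cv2
from workcell import ctrl, cams
from scipy.spatial.transform import Rotation as R
def snap(n):
    c=cams.get_image(n); return c
def save(c,f): cv2.imwrite(f,cv2.cvtColor(c,cv2.COLOR_RGB2BGR))
E
python3 - <<'E'
from h import *
a=snap("scene");b=snap("side")
np.savez("cal.npz",**{k+n:np.array(v[k]) for n,v in(("scene",a),("side",b)) for k in("camera_matrix","xyz","rotation","image")})
save(a["image"],"pics/a.png");save(b["image"],"pics/b.png")
for n in("scene","side"):
  for t in("board","rack","canister","dish","tomato_center","phone","mug","mill"):
    print(n,t,[(np.round(d["rect"]).tolist(),round(d["p"],2)) for d in cams.boxes_of(n,t)][:4])
  print(np.load("cal.npz")["xyz"+n])
print(ctrl.get_obs())
E
```

```text
scene board [([128.0, 226.0, 28.0, 87.0], 0.78), ([136.0, 246.0, 47.0, 66.0], 0.62)]
scene rack [([136.0, 246.0, 49.0, 65.0], 0.69)]
scene canister [([384.0, 201.0, 47.0, 70.0], 0.58)]
scene dish [([353.0, 123.0, 56.0, 65.0], 0.96), ([350.0, 290.0, 78.0, 69.0], 0.88), ([283.0, 227.0, 71.0, 67.0], 0.76), ([424.0, 253.0, 36.0, 52.0], 0.69)]
scene tomato_center [([283.0, 232.0, 14.0, 21.0], 0.61)]
scene phone [([179.0, 301.0, 40.0, 85.0], 0.76)]
scene mug [([269.0, 329.0, 44.0, 64.0], 0.7)]
scene mill [([424.0, 252.0, 35.0, 50.0], 0.97), ([282.0, 228.0, 66.0, 62.0], 0.31)]
[1273.08223211 -211.63903649 1015.52195692]
side board [([379.0, 155.0, 54.0, 45.0], 0.77)]
side rack [([373.0, 186.0, 64.0, 39.0], 0.96), ([281.0, 232.0, 68.0, 82.0], 0.42)]
side canister [([206.0, 315.0, 85.0, 101.0], 0.89)]
side dish [([324.0, 378.0, 101.0, 84.0], 0.88), ([280.0, 231.0, 71.0, 80.0], 0.77), ([186.0, 221.0, 72.0, 82.0], 0.73), ([222.0, 186.0, 31.0, 47.0], 0.71)]
side tomato_center [([281.0, 243.0, 15.0, 12.0], 0.64)]
side phone [([284.0, 151.0, 22.0, 64.0], 0.97)]
side mug [([223.0, 184.0, 31.0, 48.0], 0.92)]
side mill [([131.0, 276.0, 35.0, 62.0], 0.97), ([372.0, 186.0, 62.0, 41.0], 0.51), ([279.0, 231.0, 71.0, 85.0], 0.48)]
[ -8.89495185 718.87182929 731.3141757 ]
{'t': 0.9, 'qpos': array([-1.36397636e+00,  4.23082131e-01,  1.62988748e+00,  1.99167956e-05,
        1.08860742e+00, -1.90168352e-02]), 'qvel': array([ 0.00058531, -0.00049598, -0.0004988 , -0.0011637 ,  0.00164888,
        0.00019018]), 'joint_torque': array([-8.08514942e-04, -5.44562852e+01, -2.74044889e+01,  6.43698871e-02,
        1.65794673e-02, -2.99650753e-05]), 'ee_pos': array([ 139.9700762 , -609.11608427,  193.69115465]), 'orientation': array([3.12157321e+00, 3.53974248e-01, 2.98969059e-05]), 'ft_force': array([-0.23382624, -0.48441957, -0.61494086]), 'moment': array([ 0.02622391, -0.00475897, -0.02883784]), 'grasp_force': 0.0, 'width': 87.8641372851414}
```

View pics/a.png

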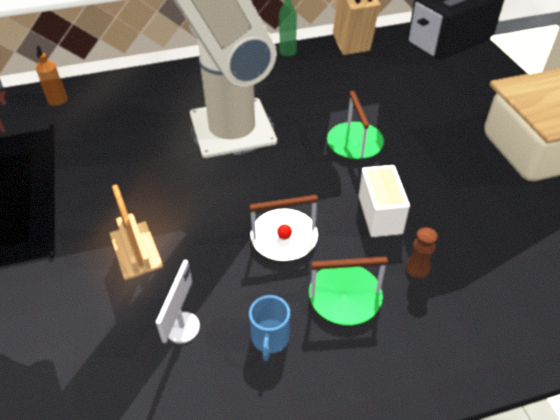

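View pics/b.png

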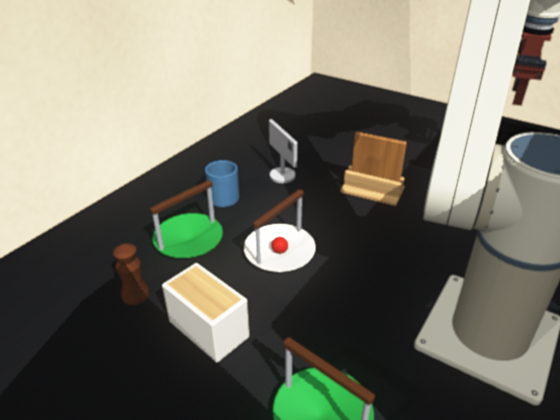

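White dish with the red tomato: scene (284,232), side (280,245). The two green arched dishes, scene (347,295) and (355,140), are look-alikes. The canister is at scene (384,201) and the board in the rack at (130,230). Next I fit poses by silhouette.

```bash
cat >> h.py <<'E'
from scipy.optimize import minimize
S=3
def box(x0,x1,y0,y1,z0,z1): return np.array([[x,y,z] for x in(x0,x1) for y in(y0,y1) for z in(z0,z1)],float)
def cyl(r,z0,z1,r1=None):
    a=np.linspace(0,2*np.pi,32,False); r1=r if r1 is None else r1
    return np.vstack([np.c_[r*np.cos(a),r*np.sin(a),a*0+z0],np.c_[r1*np.cos(a),r1*np.sin(a),a*0+z1]])
board=[box(-65,65,-6,6,10,160)]
rack=[box(-75,75,-45,45,0,10),box(-75,75,8,20,10,50),box(-75,75,-20,-8,10,50)]
can=[box(-70,70,-40,40,0,100)]
dish=[cyl(60,0,22,79)]+[box(s*71-3,s*71+3,-3,3,15,120) for s in(1,-1)]+[box(-78,78,-7,7,118,132)]
phone=[cyl(35,0,5),box(-75,75,-5,5,65,142)]
def proj(P,n,cal=np.load("cal.npz") if __import__("os").path.exists("cal.npz") else None):
    K,x,Rm=cal["camera_matrix"+n],cal["xyz"+n],cal["rotation"+n]
    q=(P-x)@Rm@K.T; return q[:,:2]/q[:,2:]
def place(P,p): return R.from_euler("z",p[2]).apply(P)+[p[0],p[1],0]
def sil(parts,p,n):
    m=np.zeros((420*S,560*S),np.uint8)
    for P in parts:
        u=proj(place(P,p),n)
        cv2.fillConvexPoly(m,cv2.convexHull(np.round((u+.5)*S*16).astype(np.int32)),1,shift=4)
    return m
def up(m): return cv2.resize(m.astype(np.uint8),None,fx=S,fy=S,interpolation=cv2.INTER_NEAREST)
def ray(n,uv,z):
    cal=np.load("cal.npz");K,x,Rm=cal["camera_matrix"+n],cal["xyz"+n],cal["rotation"+n]
    d=Rm@np.linalg.inv(K)@np.array([*uv,1]); return x+d*(z-x[2])/d[2]
def fit(parts,masks,x0,yaws):
    M={n:up(m) for n,m in masks.items()}
    def cost(p):
        p=[p[0],p[1],p[2]/50]; c=0
        for n in M:
            s=sil(parts,p,n); c+=1-(s&M[n]).sum()/max(1,(s|M[n]).sum())
        return c/len(M)
    best=min((minimize(cost,[*x0,y*50],method="Nelder-Mead",options=dict(initial_simplex=np.array([[*x0,y*50],[x0[0]+15,x0[1],y*50],[x0[0],x0[1]+15,y*50],[*x0,y*50+10]]),xatol=.1,fatol=1e-4)) for y in yaws),key=lambda r:r.fun)
    b=best.x; return [b[0],b[1],b[2]/50],best.fun
def getmask(n,t,uv):
    c=[d for d in cams.cut_out(n,t)]
    c=[d for d in c if np.hypot(d["rect"][0]-uv[0],d["rect"][1]-uv[1])<25]
    return c[0]["pixels"] if c else np.zeros((420,560),bool)
E
python3 - <<'E'
from h import *
Y=np.arange(0,np.pi,np.pi/6)
br={n:getmask(n,"board",u)|getmask(n,"rack",v) for n,u,v in(("scene",(128,226),(136,246)),("side",(379,155),(373,186)))}
ca={n:getmask(n,"canister",u) for n,u in(("scene",(384,201)),("side",(206,315)))}
di={n:getmask(n,"dish",u) for n,u in(("scene",(283,227)),("side",(280,231)))}
ph={n:getmask(n,"phone",u) for n,u in(("scene",(179,301)),("side",(284,151)))}
mg={n:getmask(n,"mug",u) for n,u in(("scene",(269,329)),("side",(223,184)))}
mi={n:getmask(n,"mill",u) for n,u in(("scene",(424,252)),("side",(131,276)))}
cal=np.load("cal.npz");V={n:cal["image"+n][:,:,::-1].copy() for n in("scene","side")}
V={n:cv2.resize(v,None,fx=S,fy=S,interpolation=cv2.INTER_CUBIC) for n,v in V.items()}
# carve: white dish tomato etc included by filling
for nm,parts,m,uv in(("boardrack",board+rack,br,(136,255)),("can",can,ca,(384,210)),("dish",dish,di,(284,232)),("phone",phone,ph,(183,325)),("mug",[cyl(40,0,90)],mg,(269,340)),("mill",[cyl(27,0,135)],mi,(420,268))):
    m={k:v for k,v in m.items() if v.any()}
    x0=ray("scene",uv,10)[:2]
    p,f=fit(parts,m,x0,Y if nm not in("mug","mill") else [0])
    print(nm,np.round(p[:2],1),round(np.degrees(p[2]),1),"cost",round(f,3),{k:int(v.sum()) for k,v in m.items()})
    for n in V:
        for P in parts:
            cv2.polylines(V[n],[cv2.convexHull(np.round((proj(place(P,p),n)+.5)*S).astype(np.int32))],1,(255,255,0),1)
a=V["scene"][80*S:370*S,95*S:455*S];b=V["side"][120*S:370*S,100*S:420*S]
cv2.imwrite("pics/c.png",cv2.resize(a,(744,600)));cv2.imwrite("pics/d.png",cv2.resize(b,(768,600)))
E
```

```text
Traceback (most recent call last):
  File "h.py", line 31, in ray
    d=Rm@np.linalg.inv(K)@np.array([*uv,1]); return x+d*(z-x[2])/d[2]
                                                                 ~^^^
IndexError: invalid index to scalar variable.
```

```bash
python3 - <<'E'
import numpy as np;print(np.load("cal.npz")["rotationscene"].shape)
E
sed -i 's/,cal\["rotation"+n\]/,R.from_rotvec(cal["rotation"+n]).as_matrix()/' h.py
cat > fitall.py <<'E'
from h import *
Y=np.arange(0,np.pi,np.pi/6)
br={n:getmask(n,"board",u)|getmask(n,"rack",v) for n,u,v in(("scene",(128,226),(136,246)),("side",(379,155),(373,186)))}
ca={n:getmask(n,"canister",u) for n,u in(("scene",(384,201)),("side",(206,315)))}
di={n:getmask(n,"dish",u) for n,u in(("scene",(283,227)),("side",(280,231)))}
ph={n:getmask(n,"phone",u) for n,u in(("scene",(179,301)),("side",(284,151)))}
mg={n:getmask(n,"mug",u) for n,u in(("scene",(269,329)),("side",(223,184)))}
mi={n:getmask(n,"mill",u) for n,u in(("scene",(424,252)),("side",(131,276)))}
cal=np.load("cal.npz");V={n:cal["image"+n][:,:,::-1].copy() for n in("scene","side")}
V={n:cv2.resize(v,None,fx=S,fy=S,interpolation=cv2.INTER_CUBIC) for n,v in V.items()}
for nm,parts,m,uv in(("boardrack",board+rack,br,(136,255)),("can",can,ca,(384,210)),("dish",dish,di,(284,232)),("phone",phone,ph,(183,325)),("mug",[cyl(40,0,90)],mg,(269,340)),("mill",[cyl(27,0,135)],mi,(420,268))):
    m={k:v for k,v in m.items() if v.any()}
    x0=ray("scene",uv,10)[:2]
    p,f=fit(parts,m,x0,Y if nm not in("mug","mill") else [0])
    print(nm,np.round(p[:2],1),round(np.degrees(p[2]),1),"cost",round(f,3),{k:int(v.sum()) for k,v in m.items()})
    for n in V:
        for P in parts:
            cv2.polylines(V[n],[cv2.convexHull(np.round((proj(place(P,p),n)+.5)*S).astype(np.int32))],1,(255,255,0),1)
a=V["scene"][80*S:370*S,95*S:455*S];b=V["side"][120*S:370*S,100*S:420*S]
cv2.imwrite("pics/c.png",cv2.resize(a,(744,600)));cv2.imwrite("pics/d.png",cv2.resize(b,(768,600)))
E
python3 fitall.py
```

```text
(3,)
boardrack [ 388.5 -324.7] 8.9 cost 0.054 {'scene': 2284, 'side': 3472}
can [450.  280.5] -10.2 cost 0.035 {'side': 5408}
dish [456.4  24.1] 86.3 cost 0.153 {'scene': 2991, 'side': 2862}
phone [ 631.  -250.9] 150.5 cost 0.124 {'scene': 1931, 'side': 1075}
mug [700.2 -77.7] 13.1 cost 0.099 {'scene': 2019, 'side': 1175}
mill [628.3 293.6] 2.3 cost 0.285 {'scene': 1049, 'side': 1377}
```

View pics/c.png

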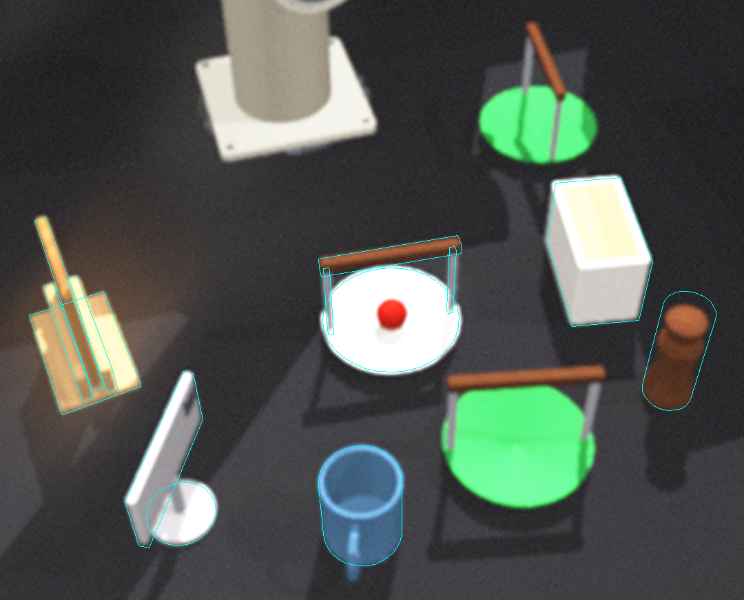

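View pics/d.png

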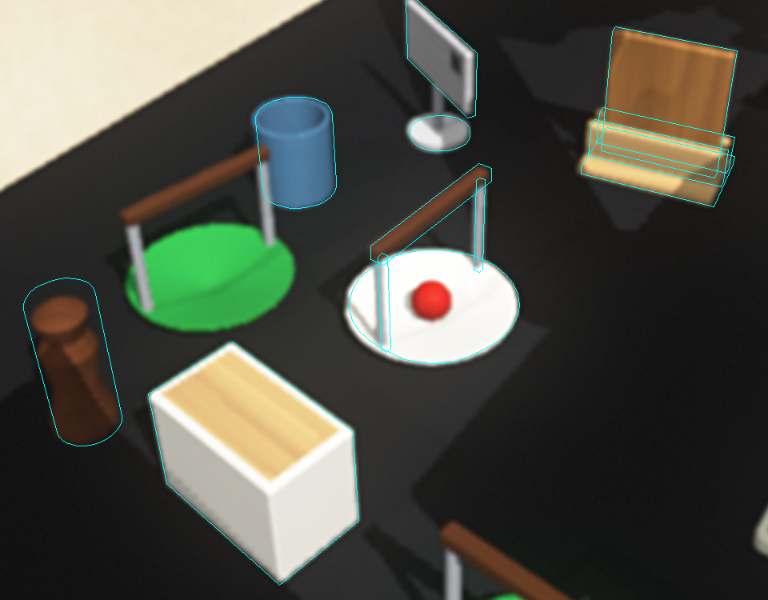

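The outlines agree with the canister, the dish, the phone and the mug. The board and rack fit needs a closer check from the wrist camera, so I move above the board first.

>>> move_arm(
  steps=[
    [[0.5,-0.4,-0.33],0,0],
    [[0.94,-0.68,-0.33],0,0],
    [[0.94,-0.68,-0.33],0,0],
    [[0.94,-0.68,-0.33],0,0],
    [[0.94,-0.68,-0.33],0,0],
    [[0.94,-0.68,-0.33],0,0],
    [[0.94,-0.68,-0.33],0,0],
    [[0.94,-0.68,-0.33],0,0],
    [[0.94,-0.68,-0.33],0,0],
    [[0.94,-0.68,-0.33],0,0],
    [[0.94,-0.68,-0.33],0,0],
    [[0.94,-0.68,-0.33],0,0],
    [[0.94,-0.68,-0.33],0,0],
    [[0.5,-0.4,0],0,0],
    [[0,0,0],0.8,0],
    [[0,0,0],0,0],
    [[0,0,0],0,0],
  ],
)

```text
t: 3.72
ee_pos: [389.0, -321.4, 301.3]
orientation: [3.132, 0.249, 0.0]
ft_force: [-1.1, -0.7, 0.6]
width: 88.1
grasp_force: 0.0
```

```bash
cat >> h.py <<'E'
def pose():
    o=ctrl.get_obs(); T=np.eye(4); T[:3,:3]=R.from_rotvec(o["orientation"]).as_matrix(); T[:3,3]=o["ee_pos"]; return T
def todo(xy,z,yaw=None):  # yaw: world deg of tool y (mod 180)
    T=pose(); d=T[:3,:3].T@(np.array([*xy,z])-T[:3,3])/25
    ty=np.degrees(np.arctan2(T[1,1],T[0,1])); print("pos",np.round(T[:3,3],1),"ty",round(ty,2),"tilt z",np.round(T[:3,2],3),"shift units",np.round(d,2))
    if yaw is not None: print("turn units",round(-((yaw-ty+90)%180-90)/5,2))
def wproj(P,T,c):
    M=T@np.array(c["mount"]); q=(P-M[:3,3])@M[:3,:3]; K=np.array(c["camera_matrix"])
    th=np.arctan2(np.hypot(q[:,0],q[:,1]),q[:,2]); ph=np.arctan2(q[:,1],q[:,0])
    return np.c_[K[0,2]+K[0,0]*th*np.cos(ph),K[1,2]+K[1,1]*th*np.sin(ph)]
E
python3 - <<'E'
from h import *
T=pose();c=snap("wrist");np.savez("w1.npz",T=T,img=c["image"],mount=c["mount"],K=c["camera_matrix"])
print(np.round(T,3).tolist())
todo((388.5,-324.7),300,98.9)
for t in("board","rack"): print([(np.round(d["rect"]).tolist(),round(d["p"],2)) for d in cams.boxes_of("wrist",t)])
V=cv2.resize(c["image"][:,:,::-1],None,fx=1.4,fy=1.4)
p=[388.5,-324.7,np.radians(8.9)]
for P in board+rack: cv2.polylines(V,[cv2.convexHull(np.round(1.4*(wproj(place(P,p),T,c)+.5)).astype(np.int32))],1,(255,255,0),1)
cv2.imwrite("pics/e.png",V)
E
```

```text
[[0.987, 0.158, 0.0, 389.042], [0.158, -0.987, -0.0, -321.385], [0.0, 0.0, -1.0, 301.271], [0.0, 0.0, 0.0, 1.0]]
pos [ 388.9 -321.7  301.1] ty -80.95 tilt z [ 0. -0. -1.] shift units [-0.03  0.11  0.04]
turn units 0.03
[([279.0, 189.0, 12.0, 122.0], 0.73)]
[([278.0, 166.0, 63.0, 104.0], 0.92)]
```

View pics/e.png

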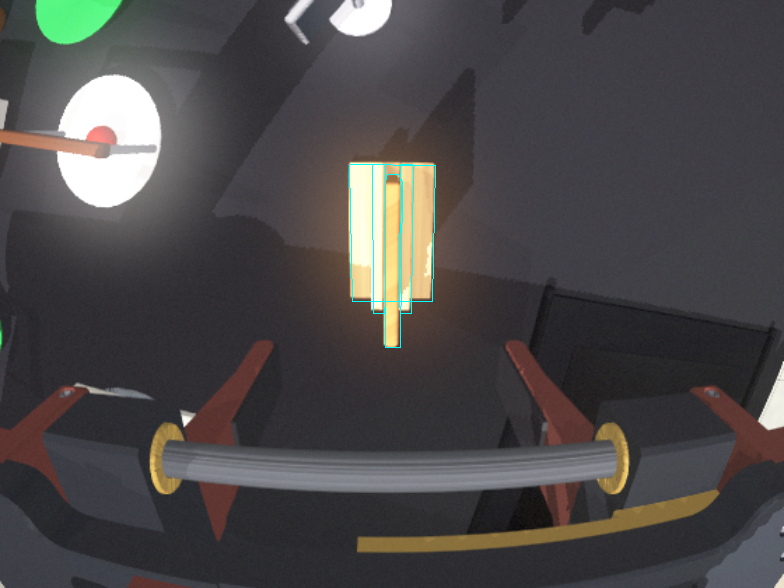

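The wrist view confirms it: the outlines of the board (392,260) and rack lie on the picture within about a pixel. I descend, grip and lift.

>>> move_arm(
  steps=[
    [[0,0.11,0.5],0,0],
    [[0,0,1],0,0],
    [[0,0,1],0,0],
    [[0,0,1],0,0],
    [[0,0,1],0,0],
    [[0,0,1],0,0],
    [[0,0,1],0,0],
    [[0,0,0.54],0,0],
    [[0,0,0],0,0],
    [[0,0,0],0,0],
    [[0,0,0],0,1],
    [[0,0,0],0,1],
    [[0,0,0],0,1],
    [[0,0,0],0,1],
    [[0,0,0],0,1],
    [[0,0,0],0,1],
    [[0,0,0],0,1],
    [[0,0,0],0,1],
    [[0,0,0],0,1],
    [[0,0,0],0,1],
  ],
)

```text
t: 5.53
ee_pos: [389.4, -324.7, 124.9]
orientation: [-3.132, -0.245, 0.0]
ft_force: [-0.2, 0.3, 0.7]
width: 24.8
grasp_force: 0.0
```

>>> move_arm(
  steps=[
    [[0,0,-0.3],0,1],
    [[0,0,-0.6],0,1],
    [[0,0,-1],0,1],
    [[0,0,-1],0,1],
    [[0,0,-1],0,1],
    [[0,0,-1],0,1],
    [[0,0,-1],0,1],
    [[0,0,-1],0,1],
    [[0,0,-0.7],0,1],
    [[0,0,-0.4],0,1],
    [[0,0,0],0,1],
  ],
)

```text
t: 6.45
ee_pos: [390.3, -325.5, 327.5]
orientation: [3.129, 0.245, 0.005]
ft_force: [-0.3, -0.6, 0.8]
width: 0.2
grasp_force: 0.0
```

```bash
python3 - <<'E'
from h import *
f=np.array([450,280.5])+40*np.array([np.sin(np.radians(-10.2)),-np.cos(np.radians(-10.2))])
n=np.array([np.sin(np.radians(-10.2)),-np.cos(np.radians(-10.2))])
print("front",f,"n",n); t=f+42.4*n; print("target",t)
todo(t,320,-100.2); print(ctrl.get_obs()["width"],ctrl.get_obs()["grasp_force"],ctrl.get_obs()["qpos"].round(2))
c=np.load("cal.npz")
for uv in((347,295),(355,140)): print("green",ray("scene",uv,10).round())
T=pose();w=snap("wrist");print([(np.round(d["rect"]).tolist(),round(d["p"],2)) for d in cams.boxes_of("wrist","board")])
cv2.imwrite("pics/f.png",w["image"][:,:,::-1])
E
```

```text
front [442.91661039 241.13217568] n [-0.17708474 -0.98419561]
target [435.4082174 199.4022819]
pos [ 390.3 -325.5  327.5] ty -81.06 tilt z [ 0.003 -0.003 -1.   ] shift units [  5.04 -20.46   0.24]
turn units 3.83
0.15613456699997305 0.0 [-0.72  0.11  1.74 -0.    1.29  0.7 ]
green [658. 110.  10.]
green [171. 321.  10.]
[([275.0, 184.0, 12.0, 114.0], 0.6)]
```

The fingers had not closed fully when I lifted, so the board stayed in the rack. I reopen and retry with a longer close.

>>> move_arm(
  steps=[
    [[0,0,0],0,0],
    [[0,0,0],0,0],
    [[0,0,0],0,0],
    [[0,0,0],0,0],
    [[0,0,0],0,0],
    [[0,0,0],0,0],
    [[0,0,0],0,0],
    [[0,0,0],0,0],
    [[0,0,0],0,0],
    [[0,0,0],0,0],
  ],
)

```text
t: 7.38
ee_pos: [389.5, -324.8, 325.0]
orientation: [3.132, 0.245, 0.0]
ft_force: [-0.3, -0.3, -0.7]
width: 63.9
grasp_force: 0.0
```

```bash
python3 - <<'E'
from h import *
T=pose();c=snap("wrist")
V=c["image"][:,:,::-1].copy()
p=[388.5,-324.7,np.radians(8.9)]
V=cv2.resize(V,None,fx=3,fy=3)
for P in board+rack: cv2.polylines(V,[cv2.convexHull(np.round(3*(wproj(place(P,p),T,c)+.5)).astype(np.int32))],1,(255,255,0),1)
cv2.imwrite("pics/g.png",V[300:810,600:1080])
todo((388.5,-324.7),125,98.9);print(ctrl.get_obs()["width"])
E
```

```text
pos [ 389.4 -324.8  325. ] ty -81.06 tilt z [ 0. -0. -1.] shift units [-0.04 -0.01  8.  ]
turn units 0.01
67.60607060992196
```

View pics/g.png

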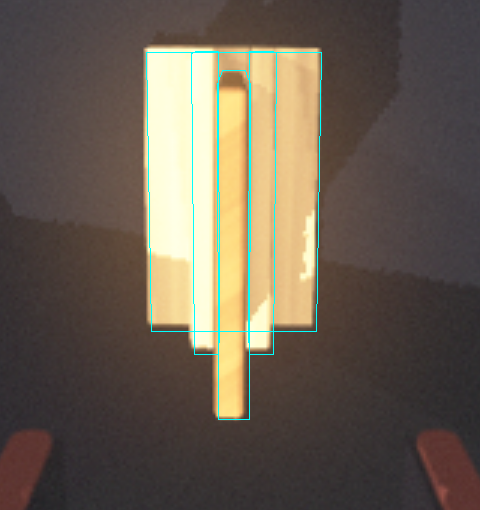

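>>> move_arm(
  steps=[
    [[0,0,0.5],0,0],
    [[0,0,1],0,0],
    [[0,0,1],0,0],
    [[0,0,1],0,0],
    [[0,0,1],0,0],
    [[0,0,1],0,0],
    [[0,0,1],0,0],
    [[0,0,1],0,0],
    [[0,0,0.5],0,0.5],
    [[0,0,0],0,1],
    [[0,0,0],0,1],
    [[0,0,0],0,1],
    [[0,0,0],0,1],
    [[0,0,0],0,1],
    [[0,0,0],0,1],
    [[0,0,0],0,1],
    [[0,0,0],0,1],
    [[0,0,0],0,1],
    [[0,0,0],0,1],
    [[0,0,0],0,1],
  ],
)

```text
t: 9.1
ee_pos: [389.4, -324.7, 124.9]
orientation: [-3.132, -0.245, 0.0]
ft_force: [-0.6, 0.7, 1.2]
width: 11.7
grasp_force: 30.2
```

>>> move_arm(
  steps=[
    [[0,0,0],0,1],
    [[0,0,0],0,1],
    [[0,0,0],0,1],
    [[0,0,0],0,1],
  ],
)

```text
t: 9.43
ee_pos: [389.4, -324.8, 124.9]
orientation: [-3.132, -0.245, 0.0]
ft_force: [-0.6, -0.5, 0.7]
width: 11.4
grasp_force: 30.0
```

>>> move_arm(
  steps=[
    [[0,0,-0.3],0,1],
    [[0,0,-0.6],0,1],
    [[0,0,-1],0,1],
    [[0,0,-1],0,1],
    [[0,0,-1],0,1],
    [[0,0,-1],0,1],
    [[0,0,-1],0,1],
    [[0,0,-1],0,1],
    [[0,0,-0.7],0,1],
    [[0,0,-0.4],0,1],
    [[0,0,0],0,1],
  ],
)

```text
t: 10.35
ee_pos: [390.2, -325.4, 327.3]
orientation: [3.129, 0.245, 0.004]
ft_force: [0.6, 0.5, -2.7]
width: 11.4
grasp_force: 30.0
```

>>> move_arm(
  steps=[
    [[0.1,-0.4,0],0,1],
    [[0.2,-0.7,0],0,1],
    [[0.22,-0.9,0],0,1],
    [[0.22,-0.9,0],0,1],
    [[0.22,-0.9,0],0,1],
    [[0.22,-0.9,0],0,1],
    [[0.22,-0.9,0],0,1],
    [[0.22,-0.9,0],0,1],
    [[0.22,-0.9,0],0,1],
    [[0.22,-0.9,0],0,1],
    [[0.22,-0.9,0],0,1],
    [[0.22,-0.9,0],0,1],
    [[0.22,-0.9,0],0,1],
    [[0.22,-0.9,0],0,1],
    [[0.22,-0.9,0],0,1],
    [[0.22,-0.9,0],0,1],
    [[0.22,-0.9,0],0,1],
    [[0.22,-0.9,0],0,1],
    [[0.22,-0.9,0],0,1],
    [[0.22,-0.9,0],0,1],
  ],
)

```text
t: 12.02
ee_pos: [425.8, 120.3, 323.1]
orientation: [3.132, 0.245, -0.005]
ft_force: [1.2, -0.3, -1.8]
width: 11.3
grasp_force: 30.0
```

>>> move_arm(
  steps=[
    [[0.22,-0.9,0],0,1],
    [[0.22,-0.9,0],0,1],
    [[0.22,-0.9,0],0,1],
    [[0.15,-0.5,0],0,1],
    [[0,0,0],0.83,1],
    [[0,0,0],1,1],
    [[0,0,0],1,1],
    [[0,0,0],1,1],
    [[0,0,0],0,1],
    [[0,0,0],0,1],
    [[0,0,0],0,1],
    [[0,0,0],0,1],
  ],
)

```text
t: 13.02
ee_pos: [434.8, 201.0, 324.6]
orientation: [3.129, -0.277, -0.001]
ft_force: [0.2, -0.8, -2.2]
width: 11.7
grasp_force: 30.0
```

```bash
python3 - <<'E'
from h import *
todo((435.4,199.4),115.5,-100.2); print(ctrl.get_obs()["width"],ctrl.get_obs()["grasp_force"],ctrl.get_obs()["qpos"].round(2))
c=[snap("scene")["image"],snap("side")["image"]]
T=pose()
def at(P): return (P-[0,0,0])@T[:3,:3].T+T[:3,3]
# expected board in tool frame: tool x=board x; board top 35mm above TCP
B=at(box(-65,65,-6,6,-35,115))
out=[]
for n,im in zip(("scene","side"),c):
    m=[d for d in cams.boxes_of(n,"board")][:2]; print(n,[(np.round(d["rect"]).tolist(),round(d["p"],2)) for d in m])
    V=cv2.resize(im[:,:,::-1],None,fx=3,fy=3)
    for Q in(B,place(can[0],[450,280.5,np.radians(-10.2)])): cv2.polylines(V,[cv2.convexHull(np.round(3*(proj(Q,n)+.5)).astype(np.int32))],1,(255,255,0),1)
    u=(proj(np.array([[435,200,150.]]),n)[0]*3).astype(int); y0=max(0,u[1]-300);x0=max(0,u[0]-200)
    out.append(cv2.resize(V[y0:y0+600,x0:x0+400],(400,600)))
cv2.imwrite("pics/i.png",np.hstack(out))
E
```

```text
pos [434.8 201.  324.6] ty -100.12 tilt z [-0.001 -0.    -1.   ] shift units [0.04 0.06 8.36]
turn units 0.02
11.68069408511529 29.986326098442078 [ 0.41  0.06  1.79 -0.    1.29  2.16]
scene [([360.0, 131.0, 24.0, 88.0], 0.57)]
side [([231.0, 185.0, 62.0, 105.0], 0.58)]
```

View pics/i.png

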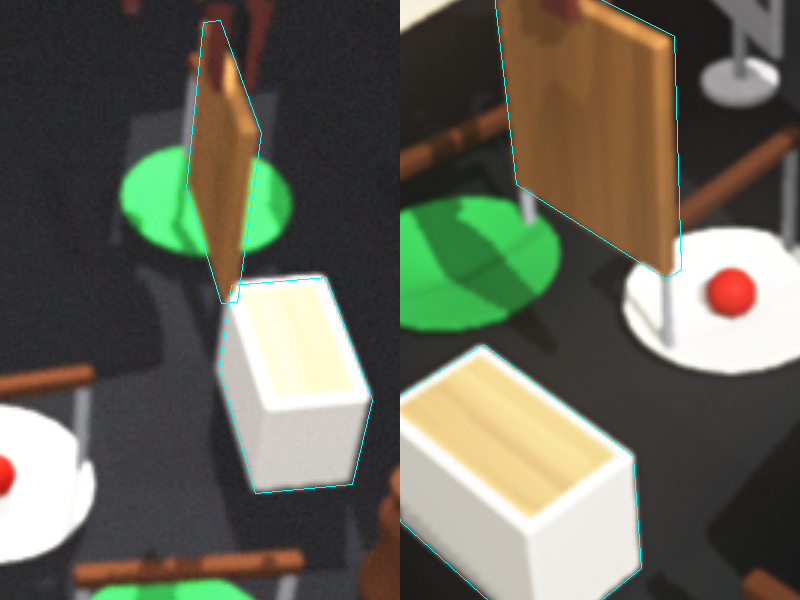

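Picture: the board is held upright, its outline matching within about 3 mm; the canister outline matches in both views. I lower it in front of the canister.

>>> move_arm(
  steps=[
    [[0,0.06,0.5],0,1],
    [[0,0,1],0,1],
    [[0,0,1],0,1],
    [[0,0,1],0,1],
    [[0,0,1],0,1],
    [[0,0,1],0,1],
    [[0,0,1],0,1],
    [[0,0,0.8],0,1],
    [[0,0,0.5],0,1],
    [[0,0,0.3],0,1],
    [[0,0,0.2],0,1],
    [[0,0,0.04],0,1],
    [[0,0,0],0,1],
    [[0,0,0],0,1],
    [[0,0,0],0,1],
  ],
)

```text
t: 14.47
ee_pos: [435.4, 200.0, 117.3]
orientation: [-3.128, 0.28, -0.002]
ft_force: [-1.1, 0.2, -1.9]
width: 11.6
grasp_force: 30.0
```

>>> move_arm(
  steps=[
    [[0,0,0.04],0,1],
    [[0,0,0],0,1],
    [[0,0,0],0,1],
  ],
)

```text
t: 14.72
ee_pos: [434.9, 199.8, 115.7]
orientation: [-3.129, 0.28, -0.001]
ft_force: [-0.6, -0.5, -1.2]
width: 11.5
grasp_force: 30.0
```

>>> move_arm(
  steps=[
    [[0,0,0.04],0,1],
    [[0,0,0],0,1],
    [[0,0,0],0,1],
  ],
)

```text
t: 14.97
ee_pos: [435.1, 199.9, 114.9]
orientation: [-3.129, 0.28, -0.001]
ft_force: [-0.4, 0.9, 5.0]
width: 11.8
grasp_force: 30.0
```

>>> move_arm(
  steps=[
    [[0,0,0],0,0.85],
    [[0,0,0],0,0.8],
    [[0,0,0],0,0.75],
    [[0,0,0],0,0.7],
    [[0,0,0],0,0.65],
    [[0,0,0],0,0.6],
    [[0,0,0],0,0.6],
    [[0,0,0],0,0.6],
    [[0,0,0],0,0.6],
  ],
)

```text
t: 15.72
ee_pos: [434.7, 199.7, 114.4]
orientation: [3.129, -0.28, -0.0]
ft_force: [-0.0, -0.8, -0.1]
width: 35.1
grasp_force: 0.0
```

>>> move_arm(
  steps=[
    [[0,-0.1,0],0,0.6],
    [[0,-0.15,0],0,0.6],
    [[0,-0.15,0],0,0.6],
    [[0,-0.15,0],0,0.6],
    [[0,-0.15,0],0,0.6],
    [[0,-0.15,0],0,0.6],
    [[0,-0.15,0],0,0.6],
    [[0,-0.15,0],0,0.6],
    [[0,-0.15,0],0,0.6],
    [[0,-0.15,0],0,0.6],
    [[0,-0.15,0],0,0.6],
    [[0,-0.15,0],0,0.6],
    [[0,-0.15,0],0,0.6],
    [[0,0,0],0,0.6],
    [[0,0,0],0,0.6],
    [[0,0,0],0,0.6],
    [[0,0,0],0,0.6],
  ],
)

```text
t: 17.13
ee_pos: [443.1, 246.3, 114.4]
orientation: [3.129, -0.28, -0.0]
ft_force: [0.2, 0.2, 0.3]
width: 35.3
grasp_force: 0.0
```

```bash
python3 - <<'E'
from h import *
print(ctrl.get_obs()["width"])
todo((435.4,199.4),300)
f=np.array([442.9,241.1]);n=np.array([-.1771,-.9842]);x=np.array([.9842,-.1771])
def lean(th,b,lat=-3):
    P=box(-65,65,0,12,0,150);c,s=np.cos(th),np.sin(th)  # y: outward thickness, pivot at back bottom edge, top toward canister
    o=P[:,1]*c-P[:,2]*s+b; z=P[:,1]*s+P[:,2]*c
    return np.c_[f+(P[:,:1]+lat)*x+o[:,None]*n,z]
out=[]
for nn in("scene","side"):
    im=snap(nn)["image"]
    V=cv2.resize(im[:,:,::-1],None,fx=4,fy=4)
    for Q in(lean(np.radians(20),36.4),place(can[0],[450,280.5,np.radians(-10.2)])): cv2.polylines(V,[cv2.convexHull(np.round(4*(proj(Q,nn)+.5)).astype(np.int32))],1,(255,255,0),1)
    u=(proj(np.array([[440,215,80.]]),nn)[0]*4).astype(int); y0=max(0,u[1]-300);x0=max(0,u[0]-200)
    out.append(V[y0:y0+600,x0:x0+400])
cv2.imwrite("pics/j.png",np.hstack(out))
E
```

```text
35.31829042628499
pos [443.1 246.3 114.4] ty -100.22 tilt z [-0. -0. -1.] shift units [ 0.03  1.9  -7.42]
```

View pics/j.png

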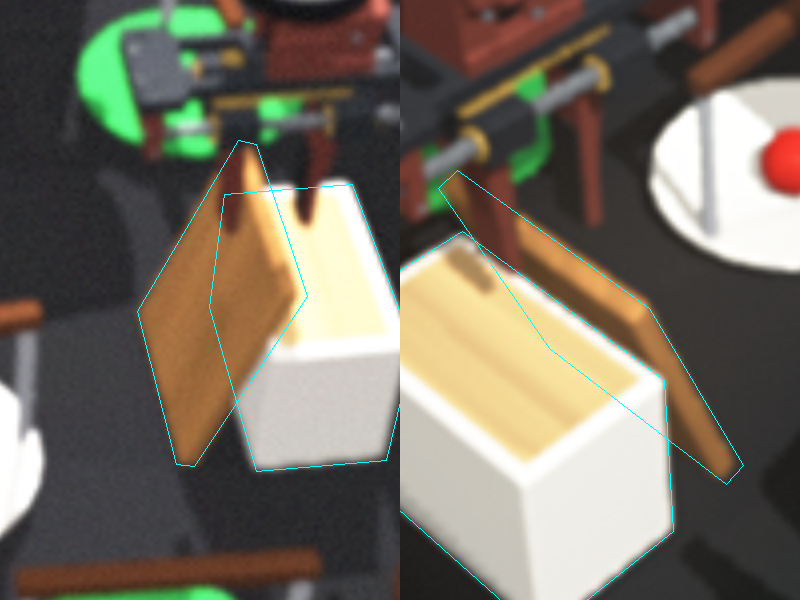

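The board leans on the canister: its bottom edge matches the 20° outline in both views and the top is within a few mm. I open, lift and go above the dish.

>>> move_arm(
  steps=[
    [[0,0,0],0,0.4],
    [[0,0,0],0,0.3],
    [[0,0,0],0,0.2],
    [[0,0,0],0,0.1],
    [[0,0,0],0,0.0],
    [[0,0,0],0,0],
    [[0,0,0],0,0],
    [[0,0,0],0,0],
    [[0,0,-0.3],0,0],
    [[0,0,-0.6],0,0],
    [[0,0,-1],0,0],
    [[0,0,-1],0,0],
    [[0,0,-1],0,0],
    [[0,0,-1],0,0],
    [[0,0,-1],0,0],
    [[0,0,-0.7],0,0],
    [[0,0,-0.4],0,0],
    [[0,0,0],0,0],
  ],
)

```text
t: 18.73
ee_pos: [444.2, 247.0, 292.0]
orientation: [-3.127, 0.279, -0.006]
ft_force: [-0.7, -1.0, -0.8]
width: 87.9
grasp_force: 0.0
```

>>> move_arm(
  steps=[
    [[0.21,0.86,0],0,0],
    [[0.21,0.86,0],0,0],
    [[0.21,0.86,0],0,0],
    [[0.21,0.86,0],0,0],
    [[0.21,0.86,0],0,0],
    [[0.21,0.86,0],0,0],
    [[0.21,0.86,0],0,0],
    [[0.21,0.86,0],0,0],
    [[0.21,0.86,0],0,0],
    [[0.21,0.86,0],0,0],
    [[0,0,0],-1,0],
    [[0,0,0],-1,0],
    [[0,0,0],-1,0],
    [[0,0,0],-1,0],
    [[0,0,0],-1,0],
    [[0,0,0],-1,0],
    [[0,0,0],-1,0],
    [[0,0,0],-1,0],
    [[0,0,0],-1,0],
    [[0,0,0],-1,0],
  ],
)

```text
t: 20.4
ee_pos: [455.8, 25.5, 288.0]
orientation: [-2.951, -1.075, 0.004]
ft_force: [0.2, 0.6, -0.2]
width: 87.9
grasp_force: 0.0
```

>>> move_arm(
  steps=[
    [[0,0,0],-1,0],
    [[0,0,0],-1,0],
    [[0,0,0],-1,0],
    [[0,0,0],-1,0],
    [[0,0,0],-1,0],
    [[0,0,0],-1,0],
    [[0,0,0],-1,0],
    [[0,0,0],-1,0],
    [[0,0,0],-1,0],
    [[0,0,0],-0.3,0],
    [[0,0,0],0,0],
    [[0,0,0],0,0],
    [[0,0,0],0,0],
  ],
)

```text
t: 21.48
ee_pos: [456.3, 25.6, 288.8]
orientation: [-2.293, -2.147, 0.001]
ft_force: [0.8, 0.1, 0.8]
width: 87.8
grasp_force: 0.0
```

```bash
python3 - <<'E'
from h import *
p=[456.4,24.1,np.radians(86.3)]
todo(p[:2],106,-3.7);print(ctrl.get_obs()["width"])
T=pose();c=snap("wrist");V=cv2.resize(c["image"][:,:,::-1],None,fx=2,fy=2)
for P in dish[:1]+dish[3:]: cv2.polylines(V,[cv2.convexHull(np.round(2*(wproj(place(P,p),T,c)+.5)).astype(np.int32))],1,(255,255,0),1)
u=(2*wproj(np.array([[*p[:2],60]]),T,c)[0]).astype(int);print(u)
V=V[max(0,u[1]-260):u[1]+300,max(0,u[0]-300):u[0]+300]
s=snap("side")["image"][:,:,::-1][190:390,130:270]
cv2.imwrite("pics/k.png",np.hstack([cv2.resize(V,(500,560*500//600)),cv2.resize(s,(300,466))]) if V.shape[0]*500//V.shape[1]==466 else V)
E
```

```text
pos [456.3  25.6 288.8] ty -3.77 tilt z [-0.001 -0.    -1.   ] shift units [-0.06  0.02  7.31]
turn units -0.01
87.84869343984298
[555 349]
```

View pics/k.png

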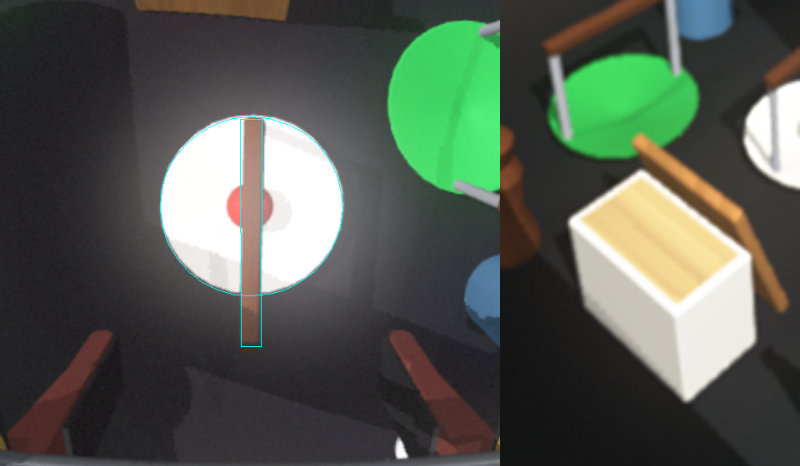

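The dish outline sits on the picture (centre (252,205)) with the tomato in the middle, and the board stays leaning. I descend and close gently on the bar.

>>> move_arm(
  steps=[
    [[-0.05,0.02,0.4],0,0],
    [[0,0,0.9],0,0],
    [[0,0,1],0,0],
    [[0,0,1],0,0],
    [[0,0,1],0,0],
    [[0,0,1],0,0.2],
    [[0,0,0.9],0,0.3],
    [[0,0,0.6],0,0.4],
    [[0,0,0.3],0,0.5],
    [[0,0,0.2],0,0.6],
    [[0,0,0],0,0.7],
    [[0,0,0],0,0.7],
    [[0,0,0],0,0.73],
    [[0,0,0],0,0.75],
    [[0,0,0],0,0.77],
    [[0,0,0],0,0.79],
    [[0,0,0],0,0.8],
    [[0,0,0],0,0.81],
    [[0,0,0],0,0.82],
    [[0,0,0],0,0.83],
  ],
)

```text
t: 23.25
ee_pos: [457.1, 24.3, 106.9]
orientation: [-2.292, -2.148, -0.0]
ft_force: [-0.4, 0.5, 0.5]
width: 15.5
grasp_force: 0.0
```

>>> move_arm(
  steps=[
    [[0,0,0],0,0.84],
    [[0,0,0],0,0.85],
    [[0,0,0],0,0.87],
    [[0,0,0],0,0.9],
    [[0,0,0],0,1],
    [[0,0,0],0,1],
    [[0,0,0],0,1],
    [[0,0,0],0,1],
  ],
)

```text
t: 23.92
ee_pos: [457.1, 24.3, 106.9]
orientation: [-2.292, -2.148, 0.0]
ft_force: [-0.4, 0.4, -0.2]
width: 0.5
grasp_force: 0.0
```

The fingers shut on nothing, so I look before moving.

```bash
python3 - <<'E'
from h import *
o=ctrl.get_obs();print(o["width"],o["grasp_force"])
out=[]
for nn in("scene","side"):
    im=snap(nn)["image"];V=cv2.resize(im[:,:,::-1],None,fx=4,fy=4)
    p=[456.4,24.1,np.radians(86.3)]
    for P in dish: cv2.polylines(V,[cv2.convexHull(np.round(4*(proj(place(P,p),nn)+.5)).astype(np.int32))],1,(255,255,0),1)
    u=(proj(np.array([[456,24,80.]]),nn)[0]*4).astype(int)
    out.append(V[u[1]-220:u[1]+220,u[0]-200:u[0]+200])
cv2.imwrite("pics/l.png",np.hstack(out))
E
```

```text
0.4504239548426714 0.0
```

View pics/l.png

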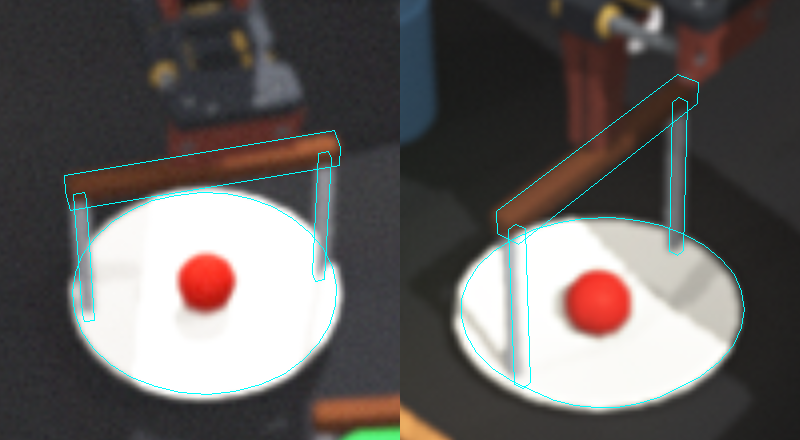

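```bash
python3 - <<'E'
from h import *
cal=np.load("cal.npz")
for nn in("scene","side"):
    im=snap(nn)["image"]
    T=pose();t=T[:3,3]
    z=np.arange(85,185,5.); u=proj(np.c_[z*0+t[0],z*0+t[1],z],nn)
    v=[im[int(round(b)),int(round(a))].tolist() for a,b in u]
    w=[cal["image"+nn][int(round(b)),int(round(a))].tolist() for a,b in u]
    print(nn);[print(int(k),np.round(q),x,y) for k,q,x,y in zip(z,u,v,w)]
    d=np.abs(im.astype(int)-cal["image"+nn]).sum(2)
    # bar edge profile at +-35mm along bar, now vs before
    for s in(-40,40):
        a=np.radians(86.3);z=np.arange(100,150,3.)
        q=proj(np.c_[z*0+456.4+s*np.cos(a),z*0+24.1+s*np.sin(a),z],nn)
        print(s,[int(im[int(round(b)),int(round(a_))][0]) for a_,b in q],[int(cal["image"+nn][int(round(b)),int(round(a_))][0]) for a_,b in q])
    print([(np.round(d["rect"]).tolist(),round(d["p"],2)) for d in cams.boxes_of(nn,"tomato_center")][:2])
E
```

```text
scene
85 [283. 215.] [255, 255, 255] [255, 255, 255]
90 [283. 214.] [255, 255, 255] [255, 255, 255]
95 [283. 212.] [255, 255, 255] [255, 255, 255]
100 [283. 211.] [255, 255, 255] [255, 255, 255]
105 [283. 209.] [255, 255, 255] [255, 255, 255]
110 [283. 208.] [190, 188, 188] [197, 196, 192]
115 [283. 206.] [70, 39, 31] [71, 44, 31]
120 [283. 205.] [78, 45, 33] [77, 46, 30]
125 [283. 203.] [92, 50, 39] [140, 79, 50]
130 [283. 202.] [90, 46, 40] [165, 94, 57]
135 [283. 200.] [91, 43, 39] [144, 87, 57]
140 [283. 199.] [90, 45, 38] [104, 67, 56]
145 [283. 197.] [86, 45, 39] [52, 47, 50]
150 [283. 196.] [92, 46, 40] [44, 40, 44]
155 [283. 194.] [75, 40, 40] [45, 43, 45]
160 [283. 192.] [40, 39, 39] [49, 46, 47]
165 [283. 191.] [38, 40, 46] [48, 45, 48]
170 [283. 189.] [52, 53, 58] [46, 46, 48]
175 [283. 188.] [54, 55, 61] [45, 42, 44]
180 [283. 186.] [55, 54, 61] [47, 45, 45]
-40 [246, 214, 131, 65, 56, 63, 76, 86, 92, 94, 94, 94, 91, 74, 58, 45, 52] [255, 255, 220, 97, 52, 68, 71, 93, 120, 150, 150, 173, 170, 135, 87, 49, 49]
40 [64, 64, 64, 64, 72, 77, 91, 91, 119, 141, 137, 112, 102, 92
[... 616 characters left out ...]
9, 53, 46] [69, 51, 43]
145 [280. 200.] [96, 51, 44] [44, 44, 44]
150 [280. 198.] [97, 52, 44] [45, 46, 45]
155 [280. 196.] [101, 53, 45] [43, 43, 44]
160 [280. 194.] [99, 51, 43] [44, 43, 44]
165 [280. 192.] [91, 48, 41] [44, 44, 44]
170 [280. 190.] [81, 44, 38] [43, 42, 43]
175 [280. 188.] [73, 40, 34] [42, 42, 42]
180 [280. 186.] [71, 40, 35] [42, 42, 43]
-40 [35, 35, 33, 36, 44, 49, 52, 57, 66, 66, 65, 64, 60, 54, 46, 45, 45] [48, 47, 48, 53, 64, 76, 83, 96, 116, 116, 112, 104, 88, 63, 39, 29, 29]
40 [255, 246, 116, 44, 52, 72, 85, 103, 116, 124, 125, 122, 106, 84, 56, 37, 34] [255, 235, 110, 52, 56, 70, 79, 94, 107, 115, 116, 112, 99, 81, 59, 48, 46]
[([279.0, 244.0, 17.0, 12.0], 0.76)]
```

```bash
python3 - <<'E'
from h import *
T=pose();c=snap("wrist");im=c["image"].astype(int)
z=np.array([[T[0,3],T[1,3],k] for k in(107,126,132)],float);print("axis pts",wproj(z,T,c).round())
print("bar ends",wproj(place(np.array([[-78,0,125],[78,0,125],[0,7,125],[0,-7,125.]]),[456.4,24.1,np.radians(86.3)]),T,c).round())
hs=cv2.cvtColor(c["image"],cv2.COLOR_RGB2HSV).astype(int)
for r in range(40,420,9):
    s=""
    for q in range(100,460,4):
        R_,G,B=im[r,q]; h,sa,v=hs[r,q]
        s+= "W" if v>200 and sa<60 else "T" if sa>200 and v>150 else "." if sa<70 else "F" if (G-B)<8 else "b"
    print(r,s)
E
```

```text
axis pts [[277. 241.]
 [277. 254.]
 [277. 259.]]
bar ends [[276. 353.]
 [276. 117.]
 [264. 254.]
 [288. 254.]]
40 ...FF.F.....FF.........F.......................................................F...Fbbbbbb
49 .F..........F.F.........................F......................................b..bbbbbbbb
58 .F...F.......F.F.........................................................F......bbbbbbbbbb
67 F.......F...FF.................................................................bbbbbbbbbbb
76 .F.FF..FF...F.................................................................bbbbbbbbbbbb
85 ......F........F..............................................................bbbbbbbbbbbb
94 .F...........F...............................................................bbbbbbbbbbbbb
103 .....F.....F...............................................................b.bbbbbbbbbbbbb
112 ......F..FF..................................................................bbbbbbbbbbbbb
121 .........F..........................WWWWWWbbbbbb.WWWWW........................bbbbbbbbbbbb
130 ..F.............................WWWWWWWWWW
[... 2388 characters left out ...]
...................................
364 F....F..F.......F..........................b..b...........................................
373 bbbbbbbbbbb.F.F............................F........................bbb......WWWWWWWW.....
382 .F......bbbbbbbbbbbbbbbbbbbbbbbbbbb..........bbbbbbbbbbbbbbbbbbbbbbbbbb...WWW.............
391 ...F.......F.........F...Fbbbbbbbbbbbbbbbbbbbbbbbbbbbbbbbbbbbbbb..........................
400 F.F.F.F.F.F..F.......F.................F........................F.........................
409 ....F..F.F..F.F...F.....F...F.F............F.......F.....F................................
418 FFFFFFFF.................F.......FF...........F.....................F.....................
```

Numbers point to the shut fingertips being just above the bar. I check the tip depth against the wrist picture, then open, go lower and close again.

```bash
python3 - <<'E'
from h import *
print("grip_depth",ctrl.grip_depth)
w=np.load("w1.npz");c=dict(mount=w["mount"],camera_matrix=w["K"]);T=w["T"]
for k in(0,10,20,30,40):
    P=np.array([[s,y,-k] for s in(10,-10) for y in(44,-44)],float)@T[:3,:3].T+T[:3,3]
    print(k,wproj(P,T,c).round().tolist())
print(w["mount"].round(2).tolist())
E
```

```text
grip_depth 18.700000000000003
0 [[346.0, 227.0], [208.0, 227.0], [344.0, 256.0], [211.0, 256.0]]
10 [[350.0, 233.0], [205.0, 233.0], [347.0, 262.0], [208.0, 262.0]]
20 [[353.0, 239.0], [202.0, 239.0], [350.0, 270.0], [204.0, 270.0]]
30 [[357.0, 246.0], [198.0, 246.0], [354.0, 278.0], [201.0, 278.0]]
40 [[361.0, 254.0], [193.0, 254.0], [357.0, 286.0], [197.0, 286.0]]
[[-0.0, -0.96, -0.29, 81.08], [1.0, -0.0, -0.0, 0.24], [-0.0, -0.29, 0.96, -191.57], [0.0, 0.0, 0.0, 1.0]]
```

>>> move_arm(
  steps=[
    [[0,0,0],0,0.8],
    [[0,0,0],0,0.6],
    [[0,0,0],0,0.4],
    [[0,0,0],0,0.3],
    [[0,0,0],0,0.3],
    [[0,0,0],0,0.3],
    [[0,0,0],0,0.3],
    [[0,0,0],0,0.3],
    [[0,0,0],0,0.3],
    [[0,0,0],0,0.3],
  ],
)

```text
t: 25.1
ee_pos: [457.2, 24.3, 106.9]
orientation: [-2.292, -2.148, 0.0]
ft_force: [-1.1, -0.7, 1.1]
width: 60.8
grasp_force: 0.0
```

>>> move_arm(
  steps=[
    [[0,0,0.15],0,0.3],
    [[0,0,0.25],0,0.3],
    [[0,0,0.25],0,0.3],
    [[0,0,0.25],0,0.3],
    [[0,0,0.15],0,0.4],
    [[0,0,0],0,0.5],
    [[0,0,0],0,0.6],
    [[0,0,0],0,0.7],
    [[0,0,0],0,0.75],
    [[0,0,0],0,0.75],
    [[0,0,0],0,0.77],
    [[0,0,0],0,0.78],
    [[0,0,0],0,0.79],
    [[0,0,0],0,0.8],
    [[0,0,0],0,0.81],
    [[0,0,0],0,0.82],
    [[0,0,0],0,0.83],
    [[0,0,0],0,0.84],
    [[0,0,0],0,0.85],
    [[0,0,0],0,0.87],
  ],
)

```text
t: 26.77
ee_pos: [456.8, 24.3, 80.6]
orientation: [-2.292, -2.148, 0.001]
ft_force: [-1.1, -0.6, 1.0]
width: 13.6
grasp_force: 29.9
```

>>> move_arm(
  steps=[
    [[0,0,0],0,0.9],
    [[0,0,0],0,1],
    [[0,0,0],0,1],
    [[0,0,0],0,1],
    [[0,0,0],0,1],
  ],
)

```text
t: 27.18
ee_pos: [456.9, 24.2, 80.6]
orientation: [-2.292, -2.148, 0.001]
ft_force: [-2.3, -0.1, 0.8]
width: 13.8
grasp_force: 29.9
```

The bar is gripped at 13.8 mm. I lift gently.

>>> move_arm(
  steps=[
    [[0,0,-0.03],0,1],
    [[0,0,-0.06],0,1],
    [[0,0,-0.1],0,1],
    [[0,0,-0.15],0,1],
    [[0,0,-0.2],0,1],
    [[0,0,-0.25],0,1],
    [[0,0,-0.28],0,1],
    [[0,0,-0.3],0,1],
    [[0,0,-0.3],0,1],
    [[0,0,-0.28],0,1],
    [[0,0,-0.25],0,1],
    [[0,0,-0.2],0,1],
    [[0,0,-0.15],0,1],
    [[0,0,-0.1],0,1],
    [[0,0,-0.06],0,1],
    [[0,0,-0.04],0,1],
    [[0,0,-0.02],0,1],
    [[0,0,0],0,1],
    [[0,0,0],0,1],
  ],
)

```text
t: 28.77
ee_pos: [457.0, 24.3, 149.7]
orientation: [-2.292, -2.148, 0.001]
ft_force: [0.2, 0.3, -4.5]
width: 13.5
grasp_force: 29.9
```

```bash
cat > chk.py <<'E'
from h import *
import sys
T=pose();o=ctrl.get_obs();print(o["t"],T[:3,3].round(1),"ft",o["ft_force"].round(1),o["width"].round(1),o["grasp_force"].round(1),"q",o["qpos"].round(2))
zb=T[2,3]+125-(80.6+125-125) # bar centre height: TCP 80.6 <-> 125
h=T[2,3]-80.6
yaw=np.arctan2(T[1,0],T[0,0]); p=[T[0,3],T[1,3],yaw]
print("expected dish height",round(h,1),"bar yaw",round(np.degrees(yaw),1))
for n in("scene","side"):
    snap(n)
    m=cams.cut_out(n,"dish"); u=proj(np.array([[p[0],p[1],h+40]]),n)[0]
    m=[d for d in m if np.hypot(*(np.array(d["rect"][:2])-u))<45]
    e=proj(place(np.vstack(dish)+[0,0,h],p),n);lo,hi=e.min(0),e.max(0)
    if m: print(n,"dish rect",np.round(m[0]["rect"],1),"exp",np.round([*(lo+hi)/2,*(hi-lo)],1),"p",round(m[0]["p"],2))
    t=cams.boxes_of(n,"tomato_center")
    print(n,"tomato",np.round(t[0]["rect"],1) if t else None,"exp",proj(np.array([[p[0],p[1],h+26]]),n).round(1))
E
python3 chk.py
```

```text
Traceback (most recent call last):
  File "chk.py", line 3, in <module>
    T=pose();o=ctrl.get_obs();print(o["t"],T[:3,3].round(1),"ft",o["ft_force"].round(1),o["width"].round(1),o["grasp_force"].round(1),"q",o["qpos"].round(2))
                                                                                        ^^^^^^^^^^^^^^^^
AttributeError: 'float' object has no attribute 'round'
```

Lifted 69 mm, with the weight (about 4 N) on the wrist. I check the tomato and the level.

```bash
sed -i 's/o\["width"\].round(1),o\["grasp_force"\].round(1)/round(o["width"],1),round(o["grasp_force"],1)/' chk.py; python3 chk.py
```

```text
28.7667 [457.   24.3 149.7] ft [ 0.2  0.3 -4.5] 13.5 29.9 q [0.03 0.24 2.02 0.   0.87 0.09]
expected dish height 69.1 bar yaw 86.3
scene dish rect [284.  206.9  74.   68.9] exp [283.  205.6  72.1  68.7] p 0.92
scene tomato [284.6 210.7  15.5  19.8] exp [[283.4 212.3]]
side dish rect [279.4 206.9  76.9  84.3] exp [279.9 203.4  73.5  86. ] p 0.71
side tomato [279.8 218.2  15.8  16.6] exp [[279.9 218.9]]
```

>>> move_arm(
  steps=[
    [[0,0,0],-0.05,1],
    [[0,0,0],-0.1,1],
    [[0,0,0],-0.2,1],
    [[0,0,0],-0.3,1],
    [[0,0,0],-0.4,1],
    [[0,0,0],-0.5,1],
    [[0,0,0],-0.6,1],
    [[0,0,0],-0.6,1],
    [[0,0,0],-0.6,1],
    [[0,0,0],-0.6,1],
    [[0,0,0],-0.6,1],
    [[0,0,0],-0.6,1],
    [[0,0,0],-0.6,1],
    [[0,0,0],-0.6,1],
    [[0,0,0],-0.6,1],
    [[0,0,0],-0.6,1],
    [[0,0,0],-0.6,1],
    [[0,0,0],-0.6,1],
    [[0,0,0],-0.6,1],
    [[0,0,0],-0.6,1],
  ],
)

```text
t: 30.73
ee_pos: [457.2, 24.3, 150.0]
orientation: [1.171, 2.915, 0.0]
ft_force: [-0.5, -0.0, -4.5]
width: 14.0
grasp_force: 29.9
```

>>> move_arm(
  steps=[
    [[0,0,0],-0.6,1],
    [[0,0,0],-0.6,1],
    [[0,0,0],-0.6,1],
    [[0,0,0],-0.6,1],
    [[0,0,0],-0.6,1],
    [[0,0,0],-0.6,1],
    [[0,0,0],-0.6,1],
    [[0,0,0],-0.6,1],
    [[0,0,0],-0.55,1],
    [[0,0,0],-0.45,1],
    [[0,0,0],-0.35,1],
    [[0,0,0],-0.25,1],
    [[0,0,0],-0.18,1],
    [[0,0,0],-0.1,1],
    [[0,0,0],-0.07,1],
    [[0,0,0],0,1],
    [[0,0,0],0,1],
  ],
)

```text
t: 32.15
ee_pos: [457.1, 24.3, 149.9]
orientation: [-0.28, -3.129, -0.0]
ft_force: [0.1, 0.0, -4.4]
width: 13.7
grasp_force: 29.9
```

```bash
python3 chk.py; python3 - <<'E'
from h import *
f=np.array([442.9,241.1]);n=np.array([-.1771,-.9842]);x=np.array([.9842,-.1771])
t=f+165*n-4*x;print(t);todo(t,150,-100.2)
E
```

```text
32.15 [457.1  24.3 149.9] ft [ 0.1  0.  -4.4] 13.7 29.9 q [ 0.03  0.24  2.02  0.    0.87 -1.37]
expected dish height 69.3 bar yaw 169.8
scene dish rect [283.9 205.1  69.   72.9] exp [283.5 197.5  68.7  85.3] p 0.8
scene tomato [283.4 211.4  15.9  18.2] exp [[283.4 212.3]]
side dish rect [279.4 209.4  73.1  79.8] exp [279.8 204.2  73.5  84.2] p 0.78
side tomato [282.6 217.9  19.7  15. ] exp [[279.8 218.8]]
[409.7417  79.4154]
pos [457.1  24.3 149.9] ty 79.78 tilt z [-0.  0. -1.] shift units [ 2.26  1.83 -0.  ]
turn units -0.0
```

>>> move_arm(
  steps=[
    [[0,0,0],0,1],
    [[0.002,0.001,0],0,1],
    [[0.004,0.003,0],0,1],
    [[0.008,0.007,0],0,1],
    [[0.014,0.011,0],0,1],
    [[0.02,0.016,0],0,1],
    [[0.027,0.022,0],0,1],
    [[0.035,0.028,0],0,1],
    [[0.043,0.035,0],0,1],
    [[0.052,0.042,0],0,1],
    [[0.061,0.049,0],0,1],
    [[0.07,0.056,0],0,1],
    [[0.078,0.063,0],0,1],
    [[0.086,0.07,0],0,1],
    [[0.093,0.076,0],0,1],
    [[0.1,0.081,0],0,1],
    [[0.105,0.085,0],0,1],
    [[0.109,0.088,0],0,1],
    [[0.111,0.09,0],0,1],
    [[0.113,0.091,0],0,1],
  ],
)

```text
t: 34.12
ee_pos: [433.1, 52.1, 149.9]
orientation: [-0.28, -3.129, -0.0]
ft_force: [-0.4, 0.9, -4.8]
width: 13.8
grasp_force: 29.9
```

>>> move_arm(
  steps=[
    [[0.113,0.091,0],0,1],
    [[0.111,0.09,0],0,1],
    [[0.109,0.088,0],0,1],
    [[0.105,0.085,0],0,1],
    [[0.1,0.081,0],0,1],
    [[0.093,0.076,0],0,1],
    [[0.086,0.07,0],0,1],
    [[0.078,0.063,0],0,1],
    [[0.07,0.056,0],0,1],
    [[0.061,0.049,0],0,1],
    [[0.052,0.042,0],0,1],
    [[0.043,0.035,0],0,1],
    [[0.035,0.028,0],0,1],
    [[0.027,0.022,0],0,1],
    [[0.02,0.016,0],0,1],
    [[0.014,0.011,0],0,1],
    [[0.008,0.007,0],0,1],
    [[0.004,0.003,0],0,1],
    [[0.002,0.001,0],0,1],
    [[0,0,0],0,1],
  ],
)

```text
t: 35.78
ee_pos: [409.6, 79.2, 149.9]
orientation: [0.28, 3.129, -0.0]
ft_force: [0.3, 0.3, -4.2]
width: 13.5
grasp_force: 29.9
```

>>> move_arm(
  steps=[
    [[0,0,0],0,1],
    [[0,0,0],0,1],
    [[0,0,0],0,1],
    [[0,0,0],0,1],
    [[0,0,0],0,1],
    [[0,0,0],0,1],
    [[0,0,0],0,1],
    [[0,0,0],0,1],
    [[0,0,0],0,1],
    [[0,0,0],0,1],
    [[0,0,0],0,1],
    [[0,0,0],0,1],
  ],
)

```text
t: 36.78
ee_pos: [409.6, 79.3, 149.9]
orientation: [0.28, 3.129, 0.0]
ft_force: [-0.4, -0.1, -4.4]
width: 13.8
grasp_force: 29.9
```

```bash
python3 chk.py; python3 - <<'E'
from h import *
f=np.array([442.9,241.1]);n=np.array([-.1771,-.9842]);x=np.array([.9842,-.1771])
from h import _ if False else np
E
python3 - <<'E'
from h import *
f=np.array([442.9,241.1]);n=np.array([-.1771,-.9842]);x=np.array([.9842,-.1771])
def lean(th,b,lat):
    P=box(-65,65,0,12,0,150);c,s=np.cos(th),np.sin(th)
    o=P[:,1]*c-P[:,2]*s+b; z=P[:,1]*s+P[:,2]*c
    return np.c_[f+(P[:,:1]+lat)*x+o[:,None]*n,z]
M={}
for nn in("scene","side"):
    snap(nn);m=cams.cut_out(nn,"board")
    print(nn,[(np.round(d["rect"]).tolist(),round(d["p"],2)) for d in m][:3])
    u=proj(np.array([[438,220,70.]]),nn)[0]
    m=[d for d in m if np.hypot(*(np.array(d["rect"][:2])-u))<30]
    if m: M[nn]=up(m[0]["pixels"])
    for t in("phone","mug","mill"): print(t,[np.round(d["rect"]).tolist() for d in cams.boxes_of(nn,t)][:1])
C=[450,280.5,np.radians(-10.2)]
def cost(q):
    c=0
    for nn in M:
        s=np.zeros((420*S,560*S),np.uint8);cv2.fillConvexPoly(s,cv2.convexHull(np.round((proj(lean(np.radians(q[0]),q[1],q[2]),nn)+.5)*S*16).astype(np.int32)),1,shift=4)
        if nn=="side": s&=1-sil(can,C,nn)
        c+=1-(s&M[nn]).sum()/(s|M[nn]).sum()
    return c
r=minimize(cost,[20,36,-3],method="Nelder-Mead",options=dict(initial_simplex=[[20,36,-3],[25,36,-3],[20,46,-3],[20,36,7]]));print(list(M),"tilt,b,lat",r.x.round(1),round(r.fun,3), "expected b for tilt", 100*np.tan(np.radians(r.x[0])))
E
```

```text
36.7833 [409.6  79.3 149.9] ft [-0.4 -0.1 -4.4] 13.8 29.9 q [ 0.16  0.18  2.11  0.    0.85 -1.23]
expected dish height 69.3 bar yaw 169.8
scene dish rect [301.6 182.9  64.5  71.1] exp [300.1 178.5  66.5  82.2] p 0.93
scene tomato [295.9 192.3  10.9  21.6] exp [[300.  193.3]]
side dish rect [283.9 230.4  75.2  83.8] exp [284.2 225.4  77.8  89.7] p 0.91
side tomato [286.2 240.1  20.1  23.8] exp [[284.3 240.3]]
scene [([363.0, 195.0, 38.0, 86.0], 0.66), ([424.0, 254.0, 36.0, 48.0], 0.53)]
phone [[177.0, 302.0, 41.0, 81.0]]
mug [[269.0, 327.0, 43.0, 67.0]]
mill [[424.0, 253.0, 36.0, 51.0]]
side [([230.0, 284.0, 72.0, 70.0], 0.81)]
phone []
mug [[222.0, 185.0, 34.0, 49.0]]
mill [[131.0, 274.0, 40.0, 62.0]]
['scene', 'side'] tilt,b,lat [19.3 34.8 -6.7] 0.206 expected b for tilt 35.07440816759931  File "<stdin>", line 3
    from h import _ if False else np
                    ^^
SyntaxError: invalid syntax
```

```bash
python3 - <<'E'
from h import *
for n in("scene","side"):
    im=snap(n)["image"]; hs=cv2.cvtColor(im,cv2.COLOR_RGB2HSV)
    m=((hs[...,0]<8)|(hs[...,0]>172))&(hs[...,1]>190)&(hs[...,2]>110); y,x=np.nonzero(m)
    e=proj(np.array([[409.6,79.3,95.3]]),n)[0]; k=np.hypot(x-e[0],y-e[1])<25
    print(n,x[k].min(),x[k].max(),y[k].min(),y[k].max(),"centroid",x[k].mean().round(1),y[k].mean().round(1),"exp",e.round(1))
print(ctrl.close_job())
E
```

```text
scene 293 302 186 199 centroid 297.0 192.6 exp [300.  193.3]
side 278 293 233 248 centroid 285.1 240.5 exp [284.3 240.4]
the job is handed in; nothing more can be done
None
```

The job is handed in. By my last camera measurements, the board leans about 19° back against the canister's front, roughly 7 mm off centre. The dish is held still about 69 mm up, turned parallel to the canister's front, with its centre 165 mm away; the tomato was in its middle within about 2 mm as far as it could be seen. The mug and mill showed as they were in both cameras and the phone in the one that could see it; the first closes on the board and on the bar each missed and were redone.

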